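Set the die under the pellet press and give the hand wheel one turn

ROBOT

A 6-joint arm with a two-finger parallel gripper is mounted at the origin on a cart in front of the work surface, level with it; the furniture and walls round the work are solid. World frame = base frame: x ahead of the robot, y to its left, z up, the work surface at z = 0. Lengths are in mm, angles in rad, forces in N, time in s.
With the tool pointing down it reaches from about 350 to 775 mm from the base axis. Payload 7.3 kg.
Tool frame: the origin (TCP) lies at the very end of the fingers, on their centre line; the grasp point (between the pads) lies 19 mm behind it (pinch_z is the distance from the TCP to the grasp point, in mm); z points along the fingers, y is the direction in which the jaws open and shut (so a half turn about z gives the same grasp; the last joint's range is limited). The gripper opens to 92 mm and grips with 3 to 60 N. Pads are 19 mm wide; open, the fingers measure 130 mm over their backs; the gripper's body (75 mm by 190 mm) begins 47 mm behind the grasp point.
Start: joints at [1.053, 0.342, 1.524, -0, 1.275, -0.146], TCP at [190.716, 489.155, 226.741] pointing down, gripper open.
Joint ranges: [-2.53, 2.53], [-0.77, 2.02], [0.04, 2.7], [-1, 4.14], [0.28, 2.66], [-3.11, 3.11]. Speed limits (rad/s): [2.57, 2.57, 3.14, 3.14, 3.14, 3.14].

INTERFACE

Orientations are given as [roll, pitch, yaw] about the fixed x, y, z axes, in that order (R = Rz(yaw) Ry(pitch) Rx(roll)).
In Python, from plant import * gives the robot as it stands.
- The arm moves only by the tool step_arm, never from a script. Its argument "moves" is one flat list of numbers, 7 for each row, row after row: the shift along the tool's x, y, z scaled (see below), then the turn, a rotation vector about the tool's x, y, z scaled (see below), then the closure, from -1 (fully open) to 1 (shut). A call has 1 to 8 rows; each row shifts and turns the pose as measured when the row begins, along the tool's axes as they then stand; what a row does not reach is not made up. The controller multiplies each number of a shift by 2 cm and each number of a turn by 4 degrees. A row lasts 1/12 s, in which the tool goes at most 41.7 mm and 7.16 degrees, less where a joint would pass 70% of its speed; a pose out of reach is approached as far as the arm can. A call with a number of a shift or a turn outside -1 to 1 is refused whole. A call with a gripper value outside its range is refused whole. The fingers move at their own pace and stop on an object; the grip force is fixed at half the most. Time passes only in rows, so rows that do not move let the fingers close. It gives the time, the measured TCP pose, the force and the opening at its end, in the units of the state.
- get_obs(): the state, without advancing time (a new reading comes with each control period).
- capture(name): name is "scene" or "top" or "wrist"; returns the picture (400x640x3 uint8, red, green, blue); there is no depth.
- get_calibration(name): a dict with "mtx" (3x3 intrinsics, pixels), "k1" (the pictures are not rectified: a ray, as slopes to the right and down, at radius r is drawn at 1 + k1 r^2 times it, then the intrinsics apply), "eye" and "orientation" of the camera in the world; the wrist camera has in their place "mount" (4x4, takes a point from camera to tool coordinates, whose origin is the TCP and whose axes are the flange's). Camera axes: x right, y down, z forward; pixel columns grow to the right and rows downward; lengths in mm; the calibration is good to about 2 mm. A picture is of the moment at which its call begins: read the wrist's pose just before it. get_calibration takes no time and is no camera call.
- close_job(): hands the job in, once; it reports no verdict.
The state is a dict: "time": time; "joint_positions": joint angles; "dq": joint speeds; "tau": joint torques, N m; "tool_pos": TCP position; "tcp_rot": TCP orientation; "contact_force": force on the tool from outside, world axes, zero at the start; "moment": the same for the moment, N m; "grip_width": finger opening in mm.
Only numpy, scipy, OpenCV 4.12 (cv2) and the standard library are available. Lean on these libraries where they do the work, as an engineer would, in place of code of your own. Each camera call takes 0.05 s, during which the arm holds its last target.

TASK

Get the pellet press ready: with the fingertips push the die on its sled by the front lip until it is fully home against the stop under the ram, and only then push the hand wheel by its upright handle clockwise (seen from above) through exactly one full turn, so that the handle stands over the red pointer again and the ram has come down on the die. Only push: do not grip or force the wheel, do not lift or tip the die, do not turn the wheel backwards or past the mark, leave all the other things where they are, and finish with the hand clear.

Things in the scene. Friction and masses are not known exactly. Their poses are not given: they have to be found in the camera images.
- press: Pellet press fixed on the bench: blue base 200 x 140 mm, 2 steel columns 54 mm either side of the axis, blue crosshead (top 165 mm up), white hand wheel on top. Origin on the vertical wheel axis at bench height; x from its front to its back, y to its left, z up. Base front at x = -110 mm. Bed top at z = 32 mm, with guide rails along x and a stop behind the die.
- wheel (a joint): Turn of the white 3-spoke hand wheel (rim centre line 108 mm across, 12 mm thick, at z = 196 mm). 0 = handle over the red pointer (starts within 0.05 of it); grows CLOCKWISE seen from above (handle goes front, left, back, right); one turn = 6.283. Lowers wheel and ram 8 mm a turn. Needs about 3.5 N at the handle, stays where left, no stop at one turn.
- handle (a point): Middle of the upright black handle that stands on the rim at the end of one spoke, 54 mm from the wheel axis: about 20 mm thick, free from z = 205 to 250 mm, this point at z = 226 mm (all 8 mm lower after a turn). Goes round with the wheel; its axes are the wheel's.
- pointer (a point): Tip of the small red pointer cone fixed to the front of the crosshead, 69 mm in front of the wheel axis and 180 mm up, just outside and below the rim.
- die_sled: Steel pellet die (42 mm thick, 66 mm high in all) on a flat dark sled 150 x 56 x 8 mm, loose on the bed between the guide rails (1 mm play each side; 0.75 kg, oiled, 1 to 3 N to push). Origin: die axis, sled's underside. x as the press's. Home = die on the wheel axis, sled's rear edge at the stop. Starts 25 to 45 mm out to the front (x -0.025 to -0.045 in the press frame).
- lip (a point): Middle of the front face of the sled's bent-up push lip (dark rubber pad), 126 mm in front of the die axis, 62 mm above the bench. The lip is 50 mm wide and stands from 36 to 80 mm above the bench; push it towards the back of the press (press +x).
- vial_1: Bystander: small glass sample vial with white cap, 24 mm thick, 58 mm high, standing; origin at its foot.
- vial_2: Bystander: sample vial with black cap, 24 mm thick, 58 mm high; origin at its foot.
- vial_3: Bystander: sample vial with white cap, 24 mm thick, 58 mm high; origin at its foot.
- vial_4: Bystander: sample vial with black cap, 24 mm thick, 58 mm high; origin at its foot.
- marker_1: Bystander: felt marker lying along its x axis, 130 x 14 x 16 mm; origin under its middle.
- parafilm_roll: Bystander: roll of paper tape lying flat, 72 mm across, 24 mm high; origin under its middle.
- spatula: Bystander: thin steel double-ended spatula lying along its x axis, 162 mm long, 6 mm high; origin under its middle.
- slips: Bystander: small stack of grey card slips, 90 x 51 x 8 mm; origin under its middle.

How it is judged (in metres and radians):
On the way, in this order (a step that is already met when the one before it is completed fails the run):
1. the die sled is pushed home against the stop while the wheel still stands at its mark (x of die_sled in the frame of press above -0.003 m and value of joint wheel between -0.3 and 0.3 rad), for 0.2 s.
2. with the die home, the wheel has been pushed clockwise past half a turn (x of die_sled in the frame of press above -0.003 m and value of joint wheel above 3.3 rad), for 0.05 s.
3. the wheel has come round to its mark, one full turn on (x of die_sled in the frame of press above -0.003 m and value of joint wheel between 6.0832 and 6.4832 rad), for 0.2 s.
At the end, for the whole second after the job is handed in: The die is home (within 3 mm of the spindle axis along the guide), lying flat on the bed and at rest; the wheel stands still at one full turn clockwise, within 0.2 rad (11 degrees) of its mark (all of step 3 and x of die_sled in the frame of press below 0.003 m and height (world z) of die_sled below 0.036 m and angle between die_sled's own z axis and vertical below 0.05 rad and velocity of joint wheel between -0.05 and 0.05 rad/s and linear speed of die_sled below 0.02 m/s); the robot touches nothing.
It fails at once if the wheel is turned more than 0.3 rad counter-clockwise of its mark, or more than 0.3 rad past one full turn (value of joint wheel below -0.3 rad or value of joint wheel above 6.5832 rad).
It fails at once if the wheel is gripped or forced: the fingers press on it with more than 30 N in all (contact force between the fingers and wheel above 30 N).
It fails at once if the wheel is turned while the die is not home (value of joint wheel above 0.4 rad and x of die_sled in the frame of press below -0.005 m).
It fails at once if the die is lifted or tipped (height (world z) of die_sled above 0.038 m or angle between die_sled's own z axis and vertical above 0.1 rad).
It fails at once if another thing is disturbed: moved more than 15 mm (distance of any of vial_1, vial_2, vial_3, vial_4, marker_1, parafilm_roll, spatula, slips from where it was at the start of the episode above 0.015 m).
It also fails if it takes over 67 s, if anything falls off the work surface, if the arm or the gripper's body presses on something with over 40 N, if the wrist force passes 120 N, or if a joint passes its speed limit or range.

## Working session

There is one attempt and no reset: what is moved stays moved. The work goes in short steps, Python scripts to look and compute and a tool call to move; the robot and the scene stay as the last step left them, time stands still between calls to the robot, and variables do not carry over. Pictures are saved under pics/ and viewed, and the job is handed in when it is done.

Besides the shell and the picture viewer there is one more tool, called as name(argument=value, ...) on one line, values as JSON. step_arm: Moves the arm, as the interface text tells. Shifts and turns lie within -1 to 1; 1 stands for 2 cm of shift or 4 degrees of turn. Its arguments: {"type":"object","properties":{"moves":{"type":"array"}},"required":["moves"]}

```bash
mkdir -p pics; ls
python3 - <<'E'
from plant import *
import cv2
print(get_obs())
for n in ("scene","top","wrist"):
    print(n,get_calibration(n))
    cv2.imwrite(f"pics/{n}0.png",cv2.cvtColor(capture(n),cv2.COLOR_RGB2BGR))
E
```

```text
pics
{'time': 0.0, 'joint_positions': array([ 1.05296240e+00,  3.42723225e-01,  1.52500480e+00, -4.26950421e-05,
        1.27541730e+00, -1.45992223e-01]), 'dq': array([-0.0006089 ,  0.00104518,  0.0003923 ,  0.00063578,  0.00166138,
       -0.00141267]), 'tau': array([ 3.09417806e-05, -4.31236517e+01, -2.44215846e+01,  7.18052150e-02,
        5.60767134e-02, -1.30101571e-04]), 'tool_pos': array([190.53200353, 488.76645344, 226.04897577]), 'tcp_rot': array([-3.14005055e+00, -1.85482128e-04,  2.76976326e+00]), 'contact_force': array([-0.20341025, -0.1072688 ,  0.21532705]), 'moment': array([ 0.00957287,  0.00018769, -0.00679661]), 'grip_width': 91.72260918189124}
scene {'mtx': array([[421.42887877,   0.        , 322.09210486],
       [  0.        , 421.42887877, 199.02048524],
       [  0.        ,   0.        ,   1.        ]]), 'k1': -0.026557811281673865, 'eye': array([ -27.24662141, -711.43733739,  601.22903984]), 'orientation': array([-1.97214546,  0.02269179, -0.62250301])}
top {'mtx': array([[380.73703033,   0.        , 310.05536855],
       [  0.        , 380.73703033, 200.99863467],
       [  0.        ,   0.        ,   1.        ]]), 'k1': 0.015048418685244072, 'eye': array([ 509.43209657,  153.4052247 , 1080.99764105]), 'orientation': array([-3.10039532, -0.02173332, -1.54390937])}
wrist {'mtx': array([[276.72800792,   0.        , 323.71668414],
       [  0.        , 276.72800792, 197.64891257],
       [  0.        ,   0.        ,   1.        ]]), 'k1': -0.023801257594197166, 'mount': array([[ 6.43197035e-04, -9.56598308e-01, -2.91409100e-01,
         7.82500383e+01],
       [ 9.99999639e-01,  7.77027188e-04, -3.43524244e-04,
         6.12187772e-01],
       [ 5.55047504e-04, -2.91408774e-01,  9.56598462e-01,
        -1.58307329e+02],
       [ 0.00000000e+00,  0.00000000e+00,  0.00000000e+00,
         1.00000000e+00]])}
```

View pics/scene0.png

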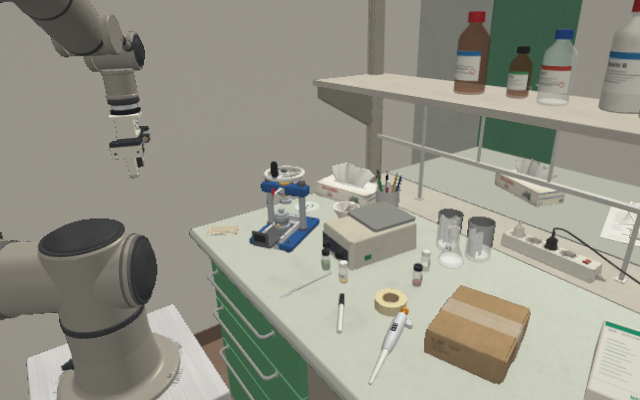

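View pics/top0.png

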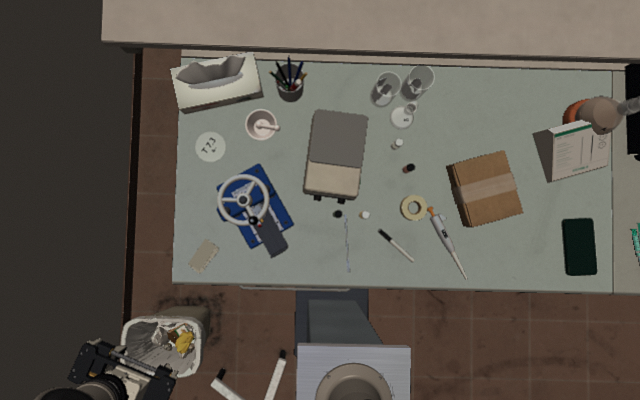

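View pics/wrist0.png

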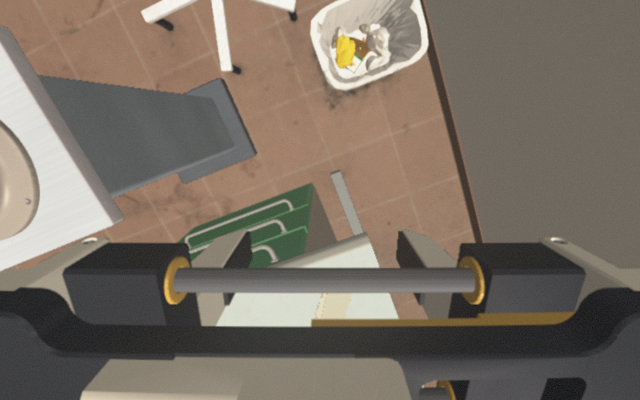

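```bash
cat > h.py <<'E'
import numpy as np, cv2
from scipy.spatial.transform import Rotation as R
from plant import *
def cam(n,o=None):
    c=get_calibration(n)
    if n=="wrist":
        M=c["mount"]; Rt=R.from_euler("xyz",o["tcp_rot"]).as_matrix()
        return c["mtx"],c["k1"],Rt@M[:3,3]+o["tool_pos"],Rt@M[:3,:3]
    return c["mtx"],c["k1"],c["eye"],R.from_euler("xyz",c["orientation"]).as_matrix()
def ray(C,uv):
    K,k1,e,Rm=C; d=np.array([(uv[0]-K[0,2])/K[0,0],(uv[1]-K[1,2])/K[1,1]])
    s=d.copy()
    for _ in range(20): s=d/(1+k1*(s@s))
    v=Rm@np.array([s[0],s[1],1]); return e,v
def atz(C,uv,z):
    e,v=ray(C,uv); return e+v*(z-e[2])/v[2]
def proj(C,P):
    K,k1,e,Rm=C; p=Rm.T@(np.asarray(P,float)-e); s=p[:2]/p[2]; s=s*(1+k1*(s@s))
    return K[:2,:2]@s+K[:2,2]
def crop(img,name,x0,y0,x1,y1,f):
    c=cv2.resize(img[y0:y1,x0:x1],None,fx=f,fy=f,interpolation=cv2.INTER_CUBIC)
    cv2.imwrite("pics/"+name,c)
E
python3 - <<'E'
from h import *
t=cv2.imread("pics/top0.png"); crop(t,"top0c.png",180,150,310,280,6-0) if 0 else crop(t,"top0c.png",190,150,320,275,5)
s=cv2.imread("pics/scene0.png"); crop(s,"scene0c.png",240,150,340,260,5)
C=cam("top");print(R.from_euler("xyz",get_calibration("top")["orientation"]).as_matrix().round(2))
print(atz(C,(243,200),196),atz(C,(180,280),0))
print(cam("scene")[3].round(2))
E
```

```text
[[ 0.03 -1.    0.04]
 [-1.   -0.03 -0.02]
 [ 0.02 -0.04 -1.  ]]
[544.42262698 290.57909071 196.        ] [323.93020897 488.11424159   0.        ]
[[ 0.81 -0.24  0.53]
 [-0.58 -0.31  0.75]
 [-0.02 -0.92 -0.39]]
```

View pics/top0c.png

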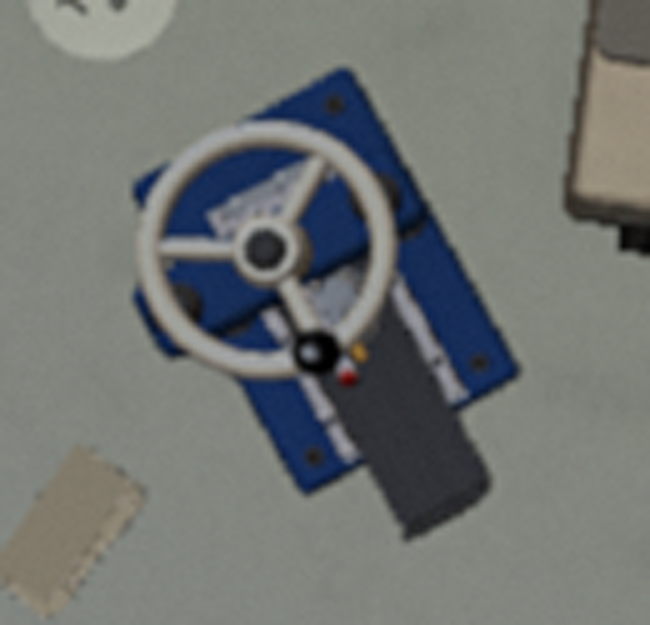

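View pics/scene0c.png

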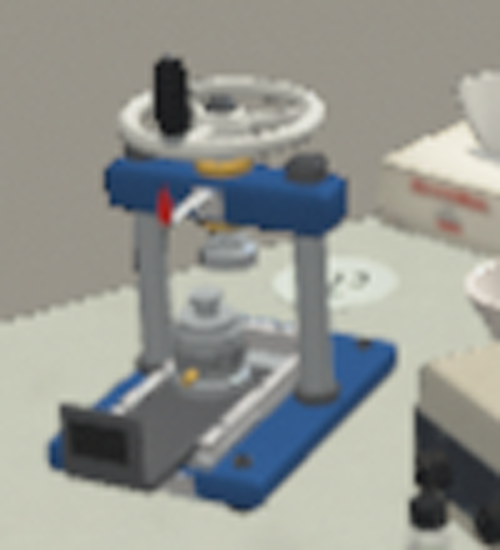

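```bash
cat > fit.py <<'E'
from h import *
from scipy.optimize import least_squares
T=cam("top");S=cam("scene")
ct=lambda x,y:((x+.5)/5+190-.5,(y+.5)/5+150-.5)
cs=lambda x,y:((x+.5)/5+240-.5,(y+.5)/5+150-.5)
obs=[(T,ct(267,250),(0,0,196)),(T,ct(348,378),(-69,0,180)),
(T,ct(520,372),(-110,-70,22)),(T,ct(308,493),(-110,70,22)),(T,ct(345,68),(90,-70,22)),(T,ct(135,190),(90,70,22)),
(S,cs(222,115),(0,0,196)),(S,cs(164,207),(-69,0,180)),
]
def W(p,q):
    c,s=np.cos(p[2]),np.sin(p[2]); return np.array([p[0]+c*q[0]-s*q[1],p[1]+s*q[0]+c*q[1],q[2]])
def f(p): return np.concatenate([proj(C,W(p,q))-uv for C,uv,q in obs])
if __name__=="__main__":
    r=least_squares(f,[544,290,0.5]); print(r.x, r.fun.reshape(-1,2).round(1))
    p=r.x
    a=atz(T,ct(448,512),80); 
    def inv(w): 
        d=w[:2]-p[:2]; c,s=np.cos(p[2]),np.sin(p[2]); return np.array([c*d[0]+s*d[1],-s*d[0]+c*d[1]])
    print("lip top press",inv(a),a, inv(atz(T,ct(407,540),80)),inv(atz(T,ct(490,480),80)))
    print("handle top press", inv(atz(T,ct(315,352),250)))
    print("scene lip pt z62", inv(atz(S,cs(100,443),62)))
    print("slips",atz(T,ct(72,530),8), "vials",atz(T,(338,214),58),atz(T,(365,214),58),"spat",atz(T,(348,218),3),atz(T,(349,270),3))
    print("base centre",W(p,(0,0,0)),"reach",np.hypot(*p[:2]))
E
python3 fit.py
```

```text
[544.77884514 289.22492324   0.55210948] [[ 0.6  0.3]
 [-0.   0.3]
 [ 1.3  0.3]
 [-0.3  1.6]
 [ 0.4 -1.1]
 [-1.6 -0.4]
 [ 0.1  1.3]
 [ 0.5 -3.7]]
lip top press [-1.51530699e+02  1.36946554e-02] [415.75539016 209.76108817  80.        ] [-153.38055526   25.70646062] [-148.1328522   -27.23353872]
handle top press [-53.98480186  -1.11117243]
scene lip pt z62 [-151.65667692    4.63678904]
slips [394.00390548 422.38726685   8.        ] vials [519.2906256   56.20832657  58.        ] [521.26820531 -16.60732153  58.        ] spat [509.26146225  22.32881428   3.        ] [363.01428637  16.22295819   3.        ]
base centre [544.77884514 289.22492324   0.        ] reach 616.7941685317214
```

```bash
cat > plan.py <<'E'
from h import *
from fit import W
P=np.array([544.78,289.22,0.5521])
def rows(target,yaw,step=20,tstep=4,n=8,start=None,cl=1,dec=2):
    """target world xyz, yaw world; straight line; prints rows"""
    o=get_obs(); p=o["tool_pos"].copy(); Rm=R.from_euler("xyz",o["tcp_rot"])
    Rt=R.from_euler("xyz",[np.pi,0,yaw]); out=[]
    for i in range(n):
        d=target-p; L=np.linalg.norm(d); 
        if L>step:d=d*step/L
        rv=(Rm.inv()*Rt).as_rotvec(); A=np.degrees(np.linalg.norm(rv))
        if A>tstep: rv=rv*tstep/A
        s=np.round(Rm.inv().apply(d)/20,dec); t=np.round(np.degrees(rv)/4,dec)
        if np.abs(s).max()<.005 and np.abs(t).max()<.005: break
        out+= [*s,*t,cl]
        p=p+Rm.apply(s*20); Rm=Rm*R.from_rotvec(np.radians(t*4))
    print("["+",".join(f"{v+0:g}" for v in out)+"]"); print("end",p.round(1),"left",np.linalg.norm(target-p).round(1))
def stat():
    o=get_obs(); p=o["tool_pos"]; d=p[:2]-P[:2]; c,s=np.cos(P[2]),np.sin(P[2])
    print("t",round(o["time"],2),"tcp",p.round(1),"press",(c*d[0]+s*d[1]).round(1),(-s*d[0]+c*d[1]).round(1),"rot",o["tcp_rot"].round(3),"F",o["contact_force"].round(1),"q",o["joint_positions"].round(2),"w",round(o["grip_width"],1))
E
python3 - <<'E'
from plan import *
stat(); rows(W(P,(-185,0,226)),P[2]+np.pi,step=19,tstep=3.9)
E
```

```text
t 0.15 tcp [190.5 488.9 226.2] press -196.9 355.8 rot [-3.14 -0.    2.77] F [ 0.3 -0.3  0.2] q [ 1.05  0.34  1.52 -0.    1.28 -0.15] w 91.5
[-0.78,-0.55,0,0,0,-0.97,1,-0.74,-0.6,0,0,0,-0.97,1,-0.7,-0.65,0,0,0,-0.97,1,-0.65,-0.69,0,0,0,-0.97,1,-0.6,-0.73,0,0,0,-0.97,1,-0.55,-0.77,0,0,0,-0.97,1,-0.5,-0.81,0,0,0,-0.97,1,-0.44,-0.84,0,0,0,-0.97,1]
end [274.7 362.2 226.3] left 203.9
```

step_arm(moves=[-0.78,-0.55,0,0,0,-0.97,1,-0.74,-0.6,0,0,0,-0.97,1,-0.7,-0.65,0,0,0,-0.97,1,-0.65,-0.69,0,0,0,-0.97,1,-0.6,-0.73,0,0,0,-0.97,1,-0.55,-0.77,0,0,0,-0.97,1,-0.5,-0.81,0,0,0,-0.97,1,-0.44,-0.84,0,0,0,-0.97,1])

```text
time: 0.82
tool_pos: [275.9, 359.3, 223.6]
tcp_rot: [-3.139, -0.005, -2.942]
contact_force: [0.1, 0.3, -1.0]
grip_width: 43.3
```

Run:
```python
from plan import *
stat(); rows(W(P,(-185,0,226)),P[2]+np.pi,step=19,tstep=3.9)
```

```text
t 0.82 tcp [275.9 359.3 223.6] press -192.1 200.7 rot [-3.139 -0.005 -2.942] F [ 0.1  0.3 -1. ] q [ 0.75  0.22  1.71  0.    1.22 -1.02] w 43.3
[-0.36,-0.88,-0.01,-0.01,-0.02,-0.97,1,-0.3,-0.9,-0.01,0,-0.01,-0.97,1,-0.24,-0.92,-0.01,-0.01,-0.02,-0.97,1,-0.17,-0.93,-0.01,0,-0.01,-0.97,1,-0.11,-0.94,-0.01,-0.01,-0.02,-0.97,1,-0.05,-0.95,-0.01,0,0,-0.19,1,-0.03,-0.95,-0.01,0,0,0,1,-0.03,-0.95,-0.01,0,0,0,1]
end [360.1 232.9 225.3] left 49.0
```

step_arm(moves=[-0.36,-0.88,-0.01,-0.01,-0.02,-0.97,1,-0.3,-0.9,-0.01,0,-0.01,-0.97,1,-0.24,-0.92,-0.01,-0.01,-0.02,-0.97,1,-0.17,-0.93,-0.01,0,-0.01,-0.97,1,-0.11,-0.94,-0.01,-0.01,-0.02,-0.97,1,-0.05,-0.95,-0.01,0,0,-0.19,1,-0.03,-0.95,-0.01,0,0,0,1,-0.03,-0.95,-0.01,0,0,0,1])

```text
time: 1.48
tool_pos: [363.8, 226.4, 224.0]
tcp_rot: [3.141, -0.003, -2.567]
contact_force: [0.5, 0.9, -0.7]
grip_width: 0.7
```

Run:
```python
from plan import *
stat(); rows(W(P,(-185,0,150)),P[2]+np.pi,step=19,tstep=3.9)
```

```text
t 1.48 tcp [363.8 226.4 224. ] press -187.0 41.4 rot [ 3.141e+00 -3.000e-03 -2.567e+00] F [ 0.5  0.9 -0.7] q [ 0.38  0.17  1.77 -0.    1.21 -1.77] w 0.7
[-0.01,-0.46,0.83,0,-0.05,0.33,1,-0.02,-0.47,0.83,0,0,0,1,-0.02,-0.46,0.83,0,0,0,1,-0.03,-0.47,0.83,0,0,0,1,-0.01,-0.21,0.38,0,0,0,1]
end [387.2 192.2 150. ] left 0.1
```

step_arm(moves=[-0.01,-0.46,0.83,0,-0.05,0.33,1,-0.02,-0.47,0.83,0,0,0,1,-0.02,-0.46,0.83,0,0,0,1,-0.03,-0.47,0.83,0,0,0,1,-0.01,-0.21,0.38,0,0,0,1,0,0,0,0,0,0,1])

```text
time: 1.98
tool_pos: [390.7, 187.6, 147.7]
tcp_rot: [-3.141, 0.003, -2.596]
contact_force: [0.2, 0.2, -0.1]
grip_width: 0.7
```

Run:
```python
from plan import *
stat()
cv2.imwrite("pics/w1.png",cv2.cvtColor(capture("wrist"),cv2.COLOR_RGB2BGR))
s=cv2.cvtColor(capture("scene"),cv2.COLOR_RGB2BGR);crop(s,"s1.png",200,100,340,270,4)
rows(W(P,(-185,0,52)),P[2]+np.pi,step=19,tstep=3.9)
```

```text
t 1.98 tcp [390.7 187.6 147.7] press -184.5 -5.7 rot [-3.141e+00  3.000e-03 -2.596e+00] F [ 0.2  0.2 -0.1] q [ 0.27  0.26  1.88 -0.    0.99 -1.85] w 0.7
[0.02,0.05,0.95,-0.02,0.08,-0.08,1,0.01,0.05,0.95,0,0,0,1,0.01,0.05,0.95,0,0,0,1,0.01,0.05,0.95,0,0,0,1,0.02,0.05,0.95,0,0,0,1,0,0.01,0.11,0,0,0,1]
end [387.2 192.1  52. ] left 0.1
```

View pics/w1.png

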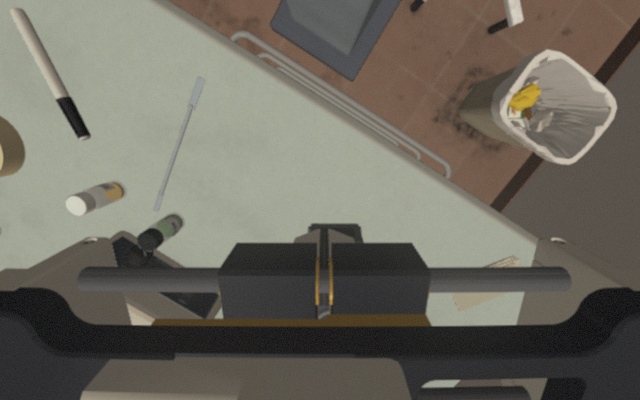

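View pics/s1.png

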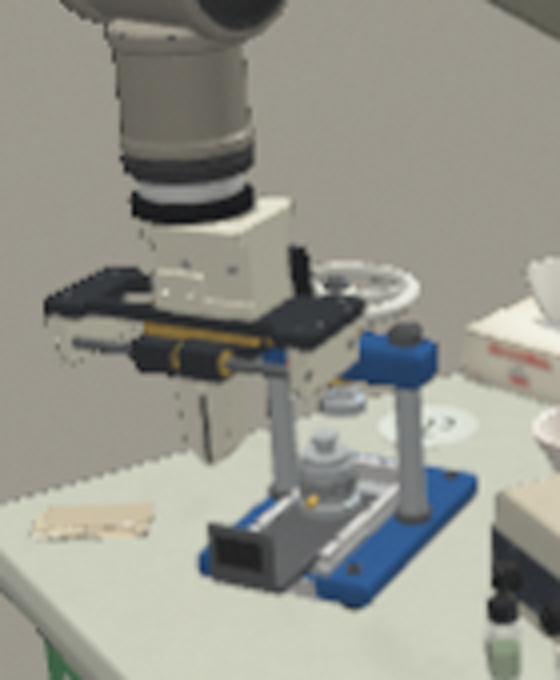

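Run:
```python
from plan import *
S=cam("scene"); f=lambda q:((proj(S,q)-[200,100])*4+1.5).round(0)
o=get_obs(); print(f(o["tool_pos"]), "lip",f(W(P,(-151.5,0,62))),"handle top",f(W(P,(-54,0,250))),"lip corners",[f(W(P,(-151.5,y,z))) for y in(-25,25) for z in (36,80)])
```

```text
[217. 459.] lip [246. 555.] handle top [297. 247.] lip corners [array([281., 595.]), array([276., 538.]), array([217., 583.]), array([212., 526.])]
```

step_arm(moves=[0.02,0.05,0.95,-0.02,0.08,-0.08,1,0.01,0.05,0.95,0,0,0,1,0.01,0.05,0.95,0,0,0,1,0.01,0.05,0.9,0,0,0,1,0.02,0.05,0.9,0,0,0,1,0,0,0,0,0,0,1])

```text
time: 2.58
tool_pos: [392.1, 197.1, 60.3]
tcp_rot: [-3.138, 0.016, -2.586]
contact_force: [-0.3, -0.0, -0.6]
grip_width: 0.4
```

Run:
```python
from plan import *
stat()
s=cv2.cvtColor(capture("scene"),cv2.COLOR_RGB2BGR);crop(s,"s2.png",200,100,340,270,4)
s=cv2.cvtColor(capture("top"),cv2.COLOR_RGB2BGR);crop(s,"t2.png",190,150,320,275,5)
rows(W(P,(-163,0,52)),P[2]+np.pi,step=5,tstep=3.9)
```

```text
t 2.58 tcp [392.1 197.1  60.3] press -178.4 1.7 rot [-3.138  0.016 -2.586] F [-0.3 -0.  -0.6] q [ 0.29  0.41  1.98  0.    0.74 -1.84] w 0.4
[-0.2,-0.02,0.16,-0.07,0.28,0.06,1,-0.2,-0.01,0.15,0,0,0,1,-0.2,-0.02,0.15,0,0,0,1,-0.08,0,0.07,0,0,0,1]
end [405.9 203.7  52. ] left 0.1
```

View pics/s2.png

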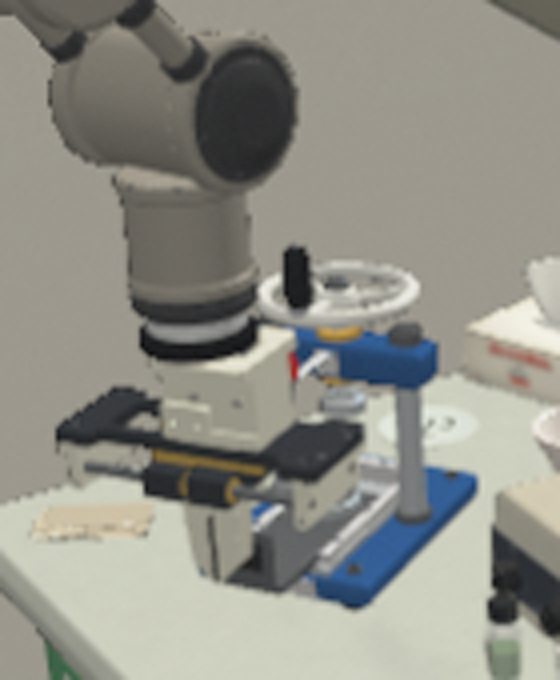

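View pics/t2.png

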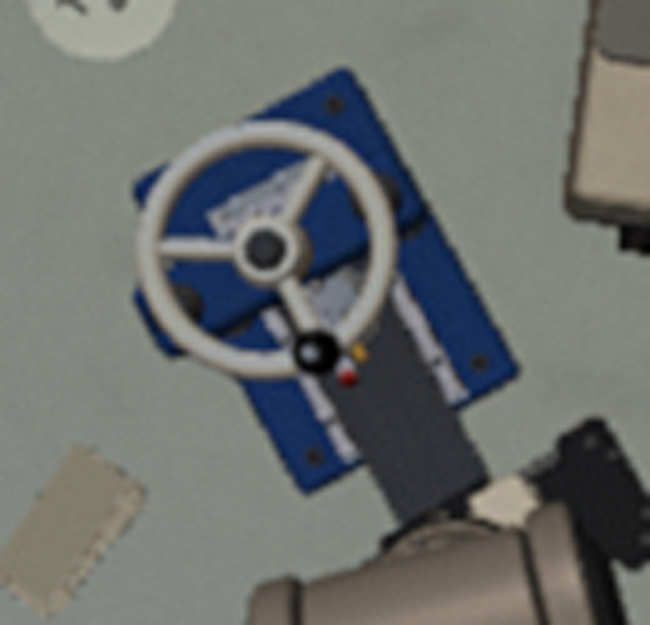

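step_arm(moves=[-0.2,-0.02,0.16,-0.07,0.28,0.06,1,-0.2,-0.01,0.15,0,0,0,1,-0.2,-0.02,0.15,0,0,0,1,-0.15,0,0.07,0,0,0,1,-0.15,0,0,0,0,0,1])

```text
time: 3.1
tool_pos: [412.4, 207.9, 57.3]
tcp_rot: [-3.14, 0.007, -2.588]
contact_force: [-1.1, -1.2, -0.8]
grip_width: 0.6
```

Run:
```python
from plan import *
stat()
rows(W(P,(-140,0,54)),P[2]+np.pi,step=4,tstep=3.9)
```

```text
t 3.1 tcp [412.4 207.9  57.3] press -155.4 0.1 rot [-3.14   0.007 -2.588] F [-1.1 -1.2 -0.8] q [ 0.3   0.45  1.91 -0.    0.77 -1.82] w 0.6
[-0.2,0,0.04,-0.03,0.1,0.02,1,-0.2,0,0.04,0,0,0,1,-0.19,0,0.04,0,0,0,1,-0.18,-0.01,0.04,0,0,0,1]
end [425.6 215.8  54.1] left 0.1
```

In contact, pushing lightly (about 1.6 N). Continue.

step_arm(moves=[-0.2,0,0.04,-0.03,0.1,0.02,1,-0.2,0,0.04,0,0,0,1,-0.2,0,0.02,0,0,0,1,-0.15,0,0.02,0,0,0,1])

```text
time: 3.43
tool_pos: [426.3, 216.4, 55.6]
tcp_rot: [3.141, -0.0, -2.59]
contact_force: [-1.6, -1.5, 2.5]
grip_width: 0.5
```

step_arm(moves=[-0.12,0,0.0,0,0,0,1,-0.1,0,0,0,0,0,1])

```text
time: 3.6
tool_pos: [430.1, 218.8, 55.4]
tcp_rot: [3.141, -0.002, -2.59]
contact_force: [-9.0, -7.0, 7.6]
grip_width: 0.3
```

Run:
```python
from plan import *
stat()
```

```text
t 3.6 tcp [430.1 218.8  55.4] press -134.6 0.2 rot [ 3.141e+00 -2.000e-03 -2.590e+00] F [-9.  -7.   7.6] q [ 0.31  0.49  1.85 -0.    0.8  -1.81] w 0.3
```

step_arm(moves=[-0.06,0,0,0,0,0,1,-0.06,0,0,0,0,0,1,0,0,0,0,0,0,1])

```text
time: 3.85
tool_pos: [429.6, 218.9, 54.9]
tcp_rot: [3.14, -0.009, -2.589]
contact_force: [-0.5, -0.2, 0.3]
grip_width: 0.5
```

Run:
```python
from plan import *
stat()
s=cv2.cvtColor(capture("scene"),cv2.COLOR_RGB2BGR);crop(s,"s3.png",200,100,340,270,4)
rows(W(P,(-185,0,56)),P[2]+np.pi,step=15,tstep=3.9)
```

```text
t 3.85 tcp [429.6 218.9  54.9] press -135.0 0.6 rot [ 3.14  -0.009 -2.589] F [-0.5 -0.2  0.3] q [ 0.31  0.49  1.85 -0.    0.81 -1.81] w 0.5
[0.75,-0.01,-0.01,0.02,-0.13,0.01,1,0.75,-0.01,-0.02,0,0,0,1,0.75,-0.01,-0.02,0,0,0,1,0.26,0,0,0,0,0,1]
end [387.2 192.1  56. ] left 0.1
```

View pics/s3.png

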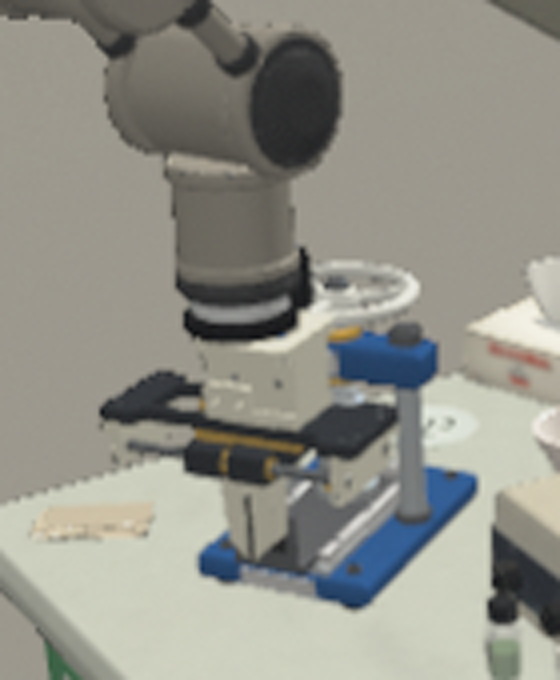

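step_arm(moves=[0.75,-0.01,-0.01,0.02,-0.13,0.01,1,0.75,-0.01,-0.02,0,0,0,1,0.75,-0.01,-0.02,0,0,0,1,0.4,0,-0.5,0,0,0,1,0,0,-0.95,0,0,0,1,0,0,-0.95,0,0,0,1,0,0,-0.95,0,0,0,1,0,0,-0.95,0,0,0,1])

```text
time: 4.57
tool_pos: [384.0, 190.4, 141.9]
tcp_rot: [3.141, 0.003, -2.59]
contact_force: [0.2, 0.3, 0.1]
grip_width: 0.6
```

Run:
```python
from plan import *
stat()
s=cv2.cvtColor(capture("top"),cv2.COLOR_RGB2BGR);crop(s,"t4.png",190,150,320,275,5)
s=cv2.cvtColor(capture("scene"),cv2.COLOR_RGB2BGR);crop(s,"s4.png",200,100,340,270,4)
rows(W(P,(-185,0,305)),P[2]+np.pi,step=19,tstep=3.9)
```

```text
t 4.57 tcp [384.  190.4 141.9] press -188.7 0.2 rot [ 3.141e+00  3.000e-03 -2.590e+00] F [0.2 0.3 0.1] q [ 0.28  0.27  1.9   0.    0.97 -1.84] w 0.6
[-0.02,0,-0.95,-0.01,0.12,-0.01,1,-0.01,0,-0.95,0,0,0,1,-0.01,0,-0.95,0,0,0,1,-0.01,0,-0.95,0,0,0,1,-0.01,0,-0.95,0,0,0,1,-0.01,0,-0.95,0,0,0,1,-0.01,0.01,-0.95,0,0,0,1,-0.01,0,-0.95,0,0,0,1]
end [387.2 192.1 295.6] left 9.4
```

View pics/t4.png

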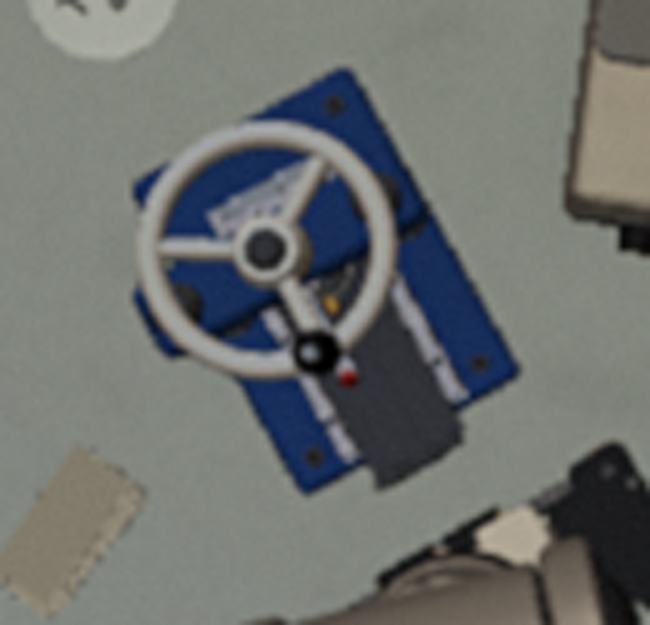

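View pics/s4.png

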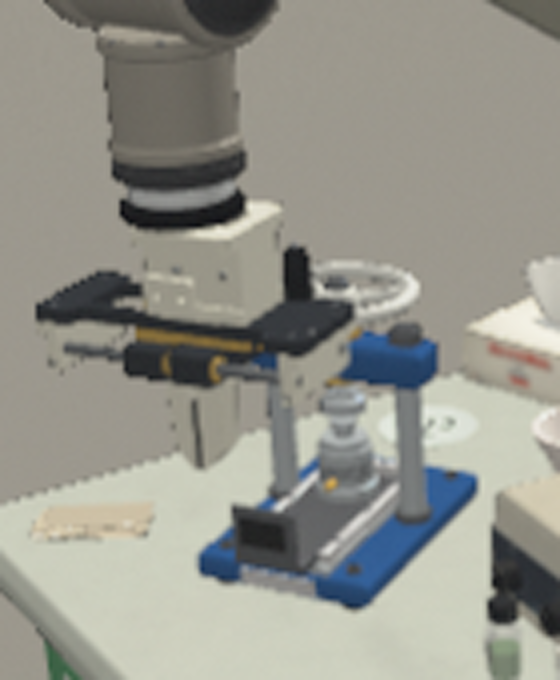

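Run:
```python
from plan import *
from fit import ct,T
def inv(w): 
    d=w[:2]-P[:2]; c,s=np.cos(P[2]),np.sin(P[2]); return np.array([c*d[0]+s*d[1],-s*d[0]+c*d[1]])
print(inv(atz(T,ct(420,464),80)))
```

```text
[-122.52634851    0.2038611 ]
```

step_arm(moves=[-0.02,0,-0.95,-0.01,0.12,-0.01,1,-0.01,0,-0.95,0,0,0,1,-0.01,0,-0.95,0,0,0,1,-0.01,0,-0.95,0,0,0,1,-0.01,0,-0.95,0,0,0,1,-0.01,0,-0.95,0,0,0,1,-0.01,0.01,-0.95,0,0,0,1,-0.01,0,-0.95,0,0,0,1])

```text
time: 5.33
tool_pos: [386.7, 192.5, 293.3]
tcp_rot: [3.138, -0.007, -2.589]
contact_force: [0.6, -0.8, -0.6]
grip_width: 0.4
```

Run:
```python
from plan import *
stat()
rows(W(P,(-85,-65,300)),1.55+np.pi,step=19,tstep=3.9)
```

```text
t 5.33 tcp [386.7 192.5 293.3] press -185.3 0.6 rot [ 3.138 -0.007 -2.589] F [ 0.6 -0.8 -0.6] q [ 0.28  0.12  1.63  0.    1.4  -1.84] w 0.4
[-0.79,-0.52,-0.06,0.01,0,-0.97,1,-0.76,-0.57,-0.06,0.01,-0.01,-0.97,1,-0.72,-0.62,-0.06,0.01,0,-0.97,1,-0.67,-0.67,-0.06,0.01,-0.01,-0.97,1,-0.63,-0.71,-0.06,0.01,-0.01,-0.97,1,-0.57,-0.76,-0.05,0,0,-0.97,1,-0.17,-0.25,-0.02,0.01,-0.01,-0.97,1,0,0,0,0,0,-0.97,1]
end [506.6 189.3 300. ] left 0.1
```

step_arm(moves=[-0.79,-0.52,-0.06,0.01,0,-0.97,1,-0.76,-0.57,-0.06,0.01,-0.01,-0.97,1,-0.72,-0.62,-0.06,0.01,0,-0.97,1,-0.67,-0.67,-0.06,0.01,-0.01,-0.97,1,-0.63,-0.71,-0.06,0.01,-0.01,-0.97,1,-0.57,-0.76,-0.05,0,0,-0.97,1,-0.17,-0.25,-0.02,0.01,-0.01,-0.97,1,0,0,0,0,0,-0.97,1])

```text
time: 6.0
tool_pos: [516.1, 191.9, 297.9]
tcp_rot: [-3.138, 0.004, -2.022]
contact_force: [0.3, -0.1, -0.4]
grip_width: 0.6
```

```bash
cat > wheel.py <<'E'
from plan import *
A0=P[2]+np.pi/2
def tgt(th,gap=0,z0=218,off=19):
    """TCP pos & yaw when handle at wheel angle th, with gap to face"""
    h=W(P,(-54*np.cos(th),54*np.sin(th),z0-8*th/(2*np.pi)))
    n=max(min(1.55,A0-th),-4.07); nv=np.array([np.cos(n),np.sin(n),0])
    return h-(off+gap)*nv, n+np.pi
def theta(off=19):
    """handle angle implied if in contact on the face: solve h on the face line"""
    from scipy.optimize import brentq
    o=get_obs(); y=o["tcp_rot"][2]; n=y-np.pi; nv=np.array([np.cos(n),np.sin(n)])
    d=o["tool_pos"][:2]+off*nv-P[:2]
    t0=np.unwrap([0,0])[0]
    g=lambda th: (W((0,0,P[2]),(-54*np.cos(th),54*np.sin(th),0))[:2]-d)@nv
    ths=np.linspace(-.5,7,1501); gs=[g(t) for t in ths]
    return [round(brentq(g,ths[i],ths[i+1]),3) for i in range(1500) if gs[i]<=0<gs[i+1]]
def lat(th):
    o=get_obs(); y=o["tcp_rot"][2]; h=W(P,(-54*np.cos(th),54*np.sin(th),0))
    d=h[:2]-o["tool_pos"][:2]; ty=np.array([np.sin(y),-np.cos(y)]); return round(d@ty,1)
def go(ths,gap=0,z0=218,cl=1):
    o=get_obs(); p=o["tool_pos"].copy(); Rm=R.from_euler("xyz",o["tcp_rot"]); out=[]
    for th in ths:
        q,y=tgt(th,gap,z0); Rt=R.from_euler("xyz",[np.pi,0,y])
        s=np.round(Rm.inv().apply(q-p)/20,2); t=np.round(np.degrees((Rm.inv()*Rt).as_rotvec())/4,2)
        t=np.clip(t,-1,1)
        if np.abs(s).max()>1: print("BIG",s)
        out+=[*s,*t,cl]; p=p+Rm.apply(s*20); Rm=Rm*R.from_rotvec(np.radians(t*4))
    print("["+",".join(f"{v+0:g}" for v in out)+"]")
E
python3 - <<'E'
from wheel import *
stat(); q,y=tgt(0,25); print(q,y); rows(q,y,step=18)
E
```

```text
t 6.0 tcp [516.1 191.9 297.9] press -75.5 -67.8 rot [-3.138  0.004 -2.022] F [ 0.3 -0.1 -0.4] q [ 0.22  0.34  1.33  0.    1.47 -2.47] w 0.6
[497.88807758 216.90779004 218.        ] 4.691592653589793
[-0.15,0.29,0.84,-0.01,0.01,-1,1,-0.17,0.28,0.84,-0.01,0.01,-1,1,-0.19,0.26,0.84,-0.01,0.01,-1,1,-0.21,0.25,0.84,-0.01,0,-1,1,-0.17,0.18,0.63,-0.01,0.01,-1,1,0,0,0,-0.01,0,-1,1,0,0,0,0,0.01,-0.17,1]
end [497.9 217.  218.1] left 0.1
```

step_arm(moves=[-0.15,0.29,0.84,-0.01,0.01,-1,1,-0.17,0.28,0.84,-0.01,0.01,-1,1,-0.19,0.26,0.84,-0.01,0.01,-1,1,-0.21,0.25,0.84,-0.01,0,-1,1,-0.17,0.18,0.63,-0.01,0.01,-1,1,0,0,0,-0.01,0,-1,1,0,0,0,0,0.01,-0.17,1])

```text
time: 6.58
tool_pos: [499.8, 218.2, 205.4]
tcp_rot: [3.138, -0.0, -1.569]
contact_force: [0.2, 0.3, 0.3]
grip_width: 0.5
```

Run:
```python
from wheel import *
stat(); 
s=cv2.cvtColor(capture("top"),cv2.COLOR_RGB2BGR);crop(s,"t5.png",190,150,320,275,5)
s=cv2.cvtColor(capture("scene"),cv2.COLOR_RGB2BGR);crop(s,"s5.png",200,60,360,210,5)
for g in (18,10,5,2): go([0],g)
```

```text
t 6.58 tcp [499.8 218.2 205.4] press -75.5 -36.8 rot [ 3.138 -0.    -1.569] F [0.2 0.3 0.3] q [ 0.27  0.4   1.5   0.    1.25 -2.87] w 0.5
[-0.29,0.1,-0.6,0.04,-0.01,0.26,1]
[-0.69,0.09,-0.6,0.04,-0.01,0.26,1]
[-0.94,0.08,-0.6,0.04,-0.01,0.26,1]
BIG [-1.09  0.08 -0.6 ]
[-1.09,0.08,-0.6,0.04,-0.01,0.26,1]
```

View pics/s5.png

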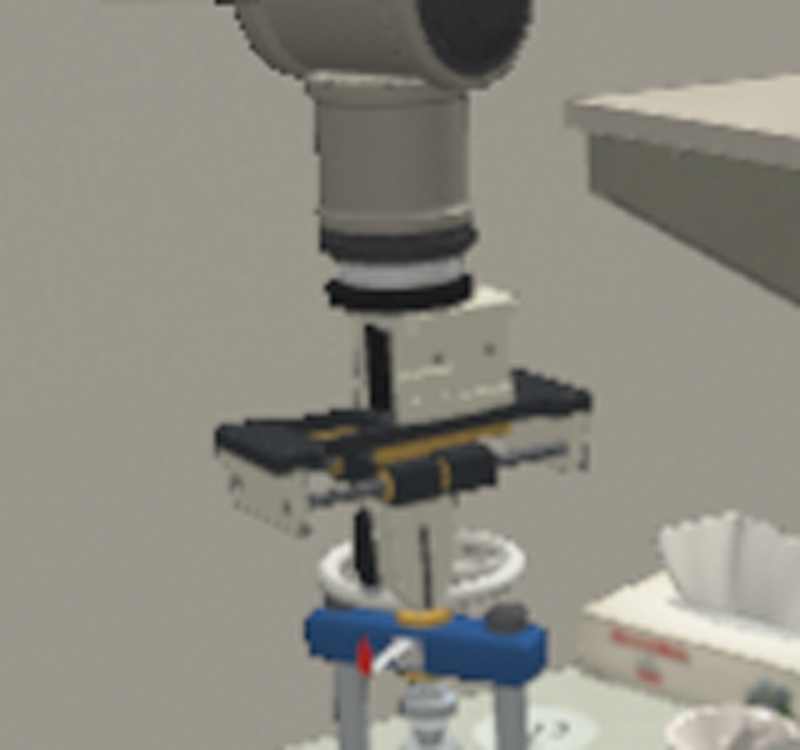

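step_arm(moves=[-0.1,0.05,-0.3,0.04,0,0.26,1,-0.2,0.03,-0.25,0,0,0,1,-0.2,0,0,0,0,0,1,-0.2,0,0,0,0,0,1])

```text
time: 7.02
tool_pos: [500.0, 232.7, 219.3]
tcp_rot: [-3.138, 0.001, -1.601]
contact_force: [-0.5, -0.4, -0.7]
grip_width: 0.4
```

Run:
```python
from wheel import *
stat(); print(theta()) 
go([0],5)
go([0,.04,.08,.12,.16,.2])
```

```text
t 7.02 tcp [500.  232.7 219.3] press -67.8 -24.7 rot [-3.138e+00  1.000e-03 -1.601e+00] F [-0.5 -0.4 -0.7] q [ 0.3   0.39  1.47 -0.    1.28 -2.81] w 0.4
[-0.221, 6.062]
[-0.21,0.09,0.07,-0.05,0.01,-0.13,1]
[-0.46,0.09,0.07,-0.05,0.01,-0.13,1,-0.09,0.06,0,0,0,0,1,-0.09,0.05,0,0,0,0,1,-0.1,0.05,0,0,0,0,1,-0.1,0.05,0.01,0,0,0,1,-0.1,0.04,0,0,0,0,1]
```

step_arm(moves=[-0.2,0.09,0.05,-0.05,0.01,-0.13,1,-0.2,0,0,0,0,0,1,-0.12,0.05,0,0,0,0,1,-0.12,0.05,0,0,0,0,1,-0.1,0.05,0,0,0,0,1])

```text
time: 7.43
tool_pos: [495.3, 248.5, 219.2]
tcp_rot: [-3.14, -0.003, -1.591]
contact_force: [-0.7, -4.5, 1.9]
grip_width: 0.5
```

Run:
```python
from wheel import *
stat(); t=theta()[0];print(t,lat(t))
s=cv2.cvtColor(capture("top"),cv2.COLOR_RGB2BGR);crop(s,"t6.png",190,150,320,275,5)
s=cv2.cvtColor(capture("scene"),cv2.COLOR_RGB2BGR);crop(s,"s6.png",200,60,360,210,5)
go(t+.06*np.arange(1,9))
```

```text
t 7.43 tcp [495.3 248.5 219.2] press -63.5 -8.7 rot [-3.140e+00 -3.000e-03 -1.591e+00] F [-0.7 -4.5  1.9] q [ 0.33  0.4   1.45 -0.    1.29 -2.79] w 0.5
0.138 0.3
[-0.13,0.07,0.07,-0.01,-0.03,0.01,1,-0.16,0.06,0.01,0,0,0,1,-0.15,0.04,0,0,0,0,1,-0.16,0.04,0,0,0,0,1,-0.16,0.03,0.01,0,0,0,1,-0.16,0.01,0,0,0,0,1,-0.16,0.01,0,0,0,0,1,-0.17,0.04,0.01,0,0,0.65,1]
```

View pics/s6.png

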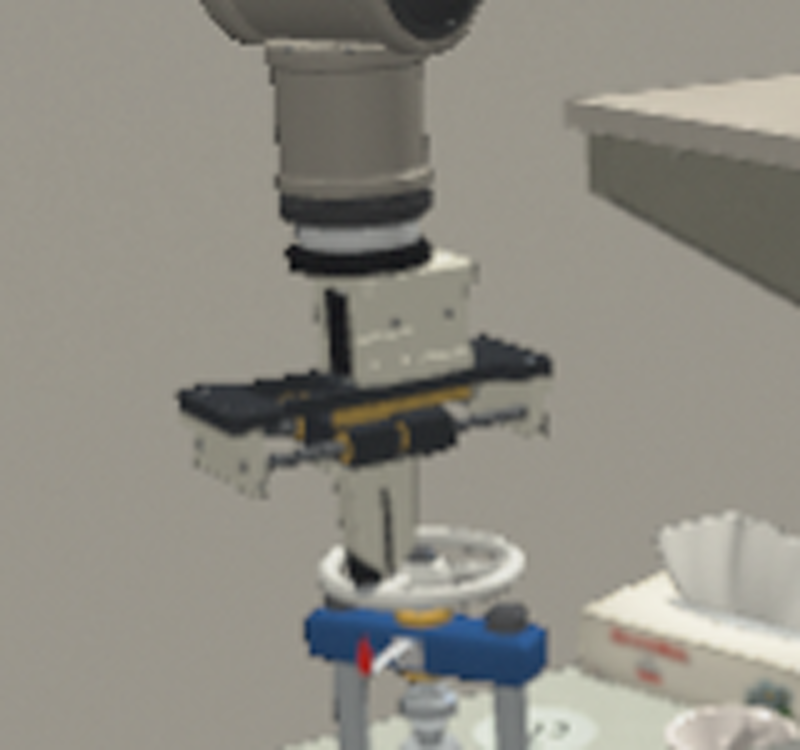

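step_arm(moves=[-0.13,0.07,0.05,-0.01,-0.03,0.01,1,-0.16,0.06,0,0,0,0,1,-0.15,0.04,0,0,0,0,1,-0.16,0.04,0,0,0,0,1,-0.16,0.03,0,0,0,0,1,-0.16,0.01,0,0,0,0,1,-0.16,0.01,0,0,0,0,1,-0.17,0.04,0.01,0,0,0.65,1])

```text
time: 8.2
tool_pos: [487.1, 273.5, 217.0]
tcp_rot: [3.136, -0.004, -1.639]
contact_force: [-1.3, -3.6, 1.7]
grip_width: 0.8
```

```bash
cat > nx.py <<'E'
import sys
from wheel import *
stat(); tt=theta(); g=float(sys.argv[1]); t=min(tt,key=lambda a:abs(a-g)); print("theta",tt,t,"lat",lat(t))
go(t+float(sys.argv[2])*np.arange(1,9))
E
python3 nx.py 0.65 0.06
```

```text
t 8.2 tcp [487.1 273.5 217. ] press -57.3 16.9 rot [ 3.136 -0.004 -1.639] F [-1.3 -3.6  1.7] q [ 0.38  0.42  1.44 -0.    1.29 -2.7 ] w 0.8
theta [0.61, 6.893] 0.61 lat -2.5
[-0.16,-0.08,-0.01,0.08,-0.06,0.72,1,-0.17,0.05,0,0,0,0.86,1,-0.16,0.06,0.01,0,0,0.86,1,-0.16,0.05,0,0,0,0.85,1,-0.17,0.05,0,0,0,0.86,1,-0.16,0.05,0.01,0,0,0.86,1,-0.17,0.05,0,0,0,0.86,1,-0.16,0.06,0.01,0,0,0.86,1]
```

step_arm(moves=[-0.16,-0.06,-0.01,0.08,-0.06,0.72,1,-0.17,0.05,0,0,0,0.86,1,-0.16,0.06,0.01,0,0,0.86,1,-0.16,0.05,0,0,0,0.85,1,-0.17,0.05,0,0,0,0.86,1,-0.16,0.05,0.01,0,0,0.86,1,-0.17,0.05,0,0,0,0.86,1,-0.16,0.06,0.01,0,0,0.86,1])

```text
time: 8.87
tool_pos: [488.2, 305.6, 216.1]
tcp_rot: [3.14, 0.003, -2.131]
contact_force: [0.3, -3.9, 2.0]
grip_width: 0.3
```

```bash
python3 nx.py 1.1 0.06
```

```text
t 8.87 tcp [488.2 305.6 216.1] press -39.6 43.6 rot [ 3.140e+00  3.000e-03 -2.131e+00] F [ 0.3 -3.9  2. ] q [ 0.42  0.44  1.4   0.    1.3  -2.16] w 0.3
theta [1.164] 1.164 lat -2.7
[-0.17,-0.04,-0.02,0.02,0.05,1,1,-0.16,0.04,0,0,0,1,1,-0.17,0.05,0.01,0,0,1,1,-0.16,0.05,0,0,0,1,1,-0.17,0.05,0.01,0,0,1,1,-0.16,0.05,0,0,0,0.9,1,-0.17,0.05,0,0,0,0.86,1,-0.16,0.05,0.01,0,0,0.86,1]
```

step_arm(moves=[-0.17,-0.04,-0.02,0.02,0.05,1,1,-0.16,0.04,0,0,0,1,1,-0.17,0.05,0.01,0,0,1,1,-0.16,0.05,0,0,0,1,1,-0.17,0.05,0.01,0,0,1,1,-0.16,0.05,0,0,0,0.9,1,-0.17,0.05,0,0,0,0.86,1,-0.16,0.05,0.01,0,0,0.86,1])

```text
time: 9.53
tool_pos: [503.5, 333.4, 215.0]
tcp_rot: [3.139, 0.001, -2.689]
contact_force: [-2.6, -3.8, 1.6]
grip_width: 0.4
```

```bash
python3 nx.py 1.6 0.06
python3 - <<'E'
from wheel import *
s=cv2.cvtColor(capture("scene"),cv2.COLOR_RGB2BGR);crop(s,"s7.png",200,60,360,210,5)
E
```

```text
t 9.53 tcp [503.5 333.4 215. ] press -12.0 59.2 rot [ 3.139e+00  1.000e-03 -2.689e+00] F [-2.6 -3.8  1.6] q [ 0.46  0.5   1.31  0.    1.33 -1.57] w 0.4
theta [1.692] 1.692 lat -3.8
[-0.16,-0.12,-0.04,0.04,0.01,1,1,-0.17,0.05,0,0,0,1,1,-0.16,0.05,0.01,0,0,0.89,1,-0.16,0.06,0,0,0,0.85,1,-0.17,0.05,0.01,0,0,0.86,1,-0.16,0.05,0,0,0,0.86,1,-0.17,0.05,0,0,0,0.86,1,-0.16,0.05,0.01,0,0,0.86,1]
```

View pics/s7.png

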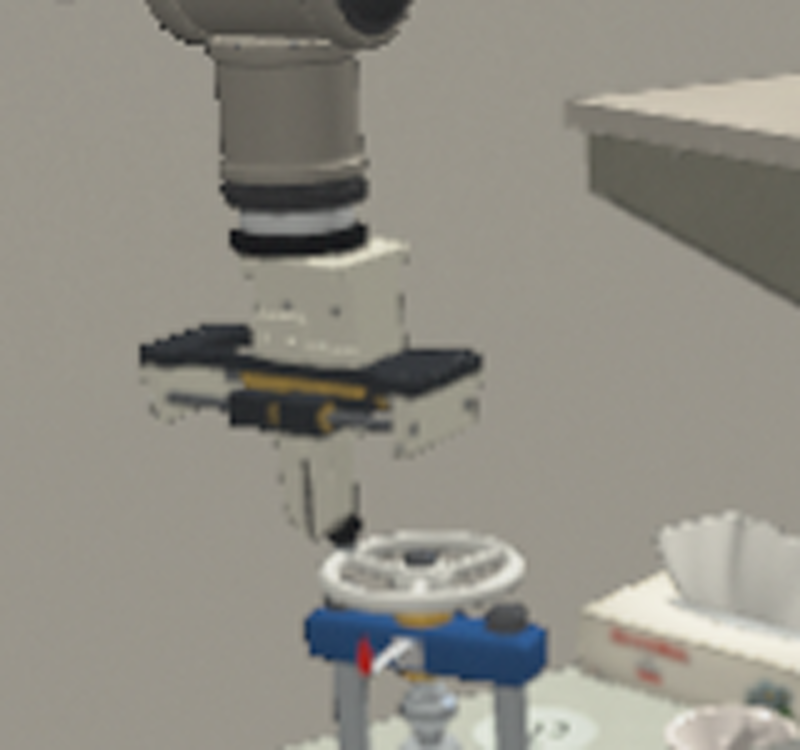

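step_arm(moves=[-0.16,-0.12,-0.03,0.04,0.01,1,1,-0.17,0.05,0,0,0,1,1,-0.16,0.05,0,0,0,0.89,1,-0.16,0.05,0,0,0,0.85,1,-0.17,0.05,0,0,0,0.86,1,-0.16,0.04,0,0,0,0.86,1,-0.17,0.03,0,0,0,0.86,1,-0.16,0.03,0,0,0,0.86,1])

```text
time: 10.25
tool_pos: [525.2, 349.2, 213.4]
tcp_rot: [3.136, -0.009, 3.082]
contact_force: [-2.4, -2.0, 1.0]
grip_width: 0.3
```

```bash
python3 nx.py 2.2 0.06
```

```text
t 10.25 tcp [525.2 349.2 213.4] press 14.7 61.3 rot [ 3.136 -0.009  3.082] F [-2.4 -2.   1. ] q [ 0.46  0.55  1.22  0.01  1.37 -1.05] w 0.3
theta [2.106] 2.106 lat -4.8
[-0.16,-0.25,-0.09,0.08,-0.13,-0.24,1,-0.17,0.05,0,0,0,0.86,1,-0.16,0.06,0,0,0,0.86,1,-0.16,0.05,0.01,0.01,0,0.86,1,-0.17,0.05,0,0,0,0.86,1,-0.16,0.05,0.01,0,0,0.86,1,-0.16,0.05,0,0,0,0.85,1,-0.17,0.06,0,0,0,0.86,1]
```

step_arm(moves=[-0.18,-0.2,-0.07,0.06,-0.1,0,1,-0.18,0.03,0,0,0,0.7,1,-0.18,0.03,0,0,0,0.86,1,-0.18,0.03,0,0,0,0.86,1,-0.18,0.03,0,0,0,0.86,1,-0.18,0.03,0,0,0,0.86,1,-0.18,0.03,0,0,0,0.85,1,-0.18,0.03,0,0,0,0.86,1])

```text
time: 10.92
tool_pos: [550.7, 349.3, 213.5]
tcp_rot: [3.136, -0.011, 2.682]
contact_force: [-4.0, -0.1, 1.1]
grip_width: 0.3
```

```bash
python3 nx.py 2.7 0.064
```

```text
t 10.92 tcp [550.7 349.3 213.5] press 36.6 48.1 rot [ 3.136 -0.011  2.682] F [-4.  -0.1  1.1] q [ 0.44  0.59  1.15  0.01  1.4  -0.67] w 0.3
theta [2.539] 2.539 lat -2.6
[-0.17,-0.11,-0.06,0.08,-0.15,0.3,1,-0.18,0.06,0,0,0,0.92,1,-0.17,0.05,0.01,0,0,0.91,1,-0.18,0.06,0,0,0,0.92,1,-0.17,0.05,0.01,0,0,0.92,1,-0.18,0.06,0,0,0,0.91,1,-0.17,0.05,0,0,0,0.92,1,-0.18,0.06,0.01,0,0,0.92,1]
```

step_arm(moves=[-0.18,-0.11,-0.05,0.08,-0.15,0.4,1,-0.19,0.05,0,0,0,0.92,1,-0.19,0.05,0,0,0,0.91,1,-0.19,0.05,0,0,0,0.92,1,-0.19,0.05,0,0,0,0.92,1,-0.19,0.05,0,0,0,0.91,1,-0.19,0.05,0,0,0,0.92,1,-0.19,0.05,0,0,0,0.92,1])

```text
time: 11.58
tool_pos: [575.0, 342.3, 213.3]
tcp_rot: [3.138, -0.012, 2.214]
contact_force: [-3.6, 0.9, 0.2]
grip_width: 0.6
```

```bash
python3 nx.py 3.1 0.064
python3 - <<'E'
from wheel import *
s=cv2.cvtColor(capture("scene"),cv2.COLOR_RGB2BGR);crop(s,"s8.png",200,60,360,210,5)
s=cv2.cvtColor(capture("top"),cv2.COLOR_RGB2BGR);crop(s,"t8.png",190,150,320,275,5)
E
```

```text
t 11.58 tcp [575.  342.3 213.3] press 53.6 29.3 rot [ 3.138 -0.012  2.214] F [-3.6  0.9  0.2] q [ 0.42  0.62  1.1   0.01  1.42 -0.23] w 0.6
theta [2.952] 2.952 lat -2.3
[-0.17,-0.13,-0.05,0.06,-0.17,-0.49,1,-0.18,0.05,0.01,0,0,0.92,1,-0.17,0.06,0,0,0,0.91,1,-0.18,0.05,0.01,0,0,0.92,1,-0.17,0.06,0,0,0,0.92,1,-0.18,0.05,0.01,0,0,0.91,1,-0.17,0.06,0,0,0,0.92,1,-0.18,0.05,0,0,0,0.92,1]
```

View pics/s8.png

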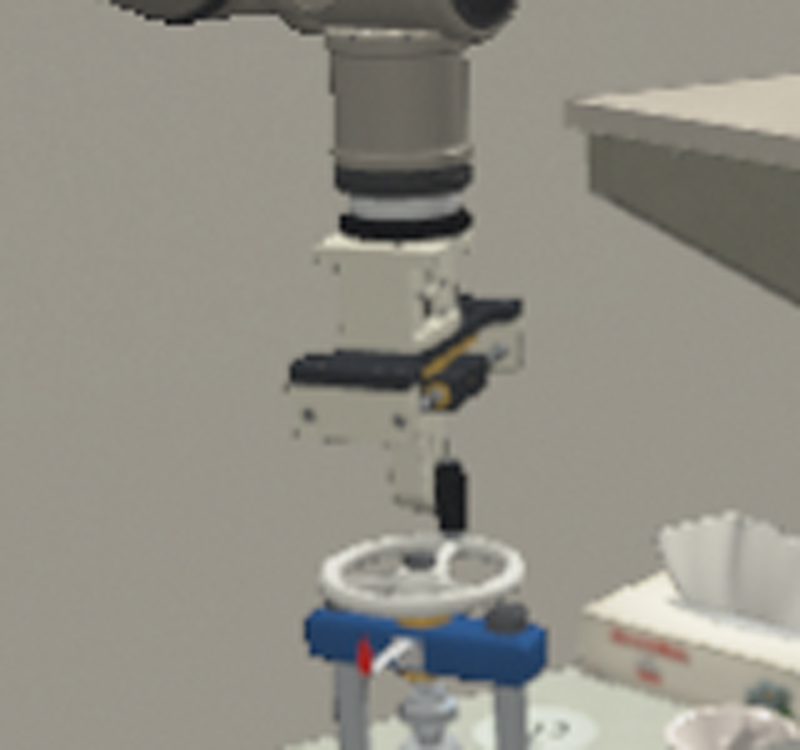

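step_arm(moves=[-0.2,-0.1,-0.05,0.06,-0.17,-0.2,1,-0.21,0.04,0,0,0,0.7,1,-0.21,0.05,0,0,0,0.91,1,-0.21,0.05,0,0,0,0.92,1,-0.21,0.05,0,0,0,0.92,1,-0.21,0.05,0,0,0,0.91,1,-0.21,0.05,0,0,0,0.92,1,-0.21,0.05,0,0,0,0.92,1])

```text
time: 12.35
tool_pos: [593.1, 319.8, 213.6]
tcp_rot: [3.141, -0.003, 1.82]
contact_force: [-3.4, 2.5, -0.2]
grip_width: 0.5
```

```bash
python3 nx.py 3.4 0.066
```

```text
t 12.35 tcp [593.1 319.8 213.6] press 57.2 0.7 rot [ 3.141e+00 -3.000e-03  1.820e+00] F [-3.4  2.5 -0.2] q [0.38 0.63 1.08 0.   1.43 0.13] w 0.5
theta [3.468] 3.468 lat -0.4
[-0.18,0.05,0.01,0.01,-0.05,1,1,-0.18,0.06,0,0,0,1,1,-0.18,0.05,0,0,0,1,1,-0.19,0.06,0.01,0,0,1,1,-0.18,0.05,0,0,0,1,1,-0.18,0.06,0.01,0,0,1,1,-0.18,0.05,0,0,0,0.95,1,-0.18,0.06,0,0,0,0.94,1]
```

step_arm(moves=[-0.19,0.04,0,0.01,-0.05,1,1,-0.19,0.04,0,0,0,1,1,-0.19,0.04,0,0,0,1,1,-0.19,0.04,0.01,0,0,1,1,-0.19,0.04,0,0,0,1,1,-0.19,0.05,0,0,0,1,1,-0.19,0.05,0,0,0,0.95,1,-0.19,0.05,0,0,0,0.94,1])

```text
time: 13.02
tool_pos: [601.2, 294.6, 213.2]
tcp_rot: [3.136, -0.008, 1.28]
contact_force: [-0.6, 2.7, -1.4]
grip_width: 0.2
```

```bash
python3 nx.py 3.9 0.066
```

```text
t 13.02 tcp [601.2 294.6 213.2] press 50.8 -25.0 rot [ 3.136 -0.008  1.28 ] F [-0.6  2.7 -1.4] q [0.34 0.62 1.1  0.   1.41 0.63] w 0.2
theta [3.942] 3.942 lat 1.5
[-0.18,0.1,0.01,0.08,-0.12,0.33,1,-0.18,0.05,0.01,0,0,0.95,1,-0.18,0.06,0,0,0,0.94,1,-0.18,0.06,0.01,0,0,0.95,1,-0.18,0.05,0,0,0,0.94,1,-0.18,0.06,0,0,0,0.95,1,-0.18,0.06,0.01,0,0,0.94,1,-0.18,0.05,0,0,0,0.95,1]
```

step_arm(moves=[-0.19,0.08,0,0.08,-0.12,0.5,1,-0.2,0.05,0,0,0,0.95,1,-0.2,0.05,0,0,0,0.94,1,-0.2,0.05,0,0,0,0.95,1,-0.2,0.05,0,0,0,0.94,1,-0.2,0.05,0,0,0,0.95,1,-0.2,0.05,0,0,0,0.94,1,-0.2,0.05,0,0,0,0.95,1])

```text
time: 13.68
tool_pos: [596.4, 267.8, 213.1]
tcp_rot: [3.138, -0.015, 0.795]
contact_force: [1.4, 3.8, -1.3]
grip_width: -0.1
```

```bash
python3 nx.py 4.4 0.064
python3 - <<'E'
from wheel import *
s=cv2.cvtColor(capture("scene"),cv2.COLOR_RGB2BGR);crop(s,"s9.png",200,60,360,210,5)
s=cv2.cvtColor(capture("top"),cv2.COLOR_RGB2BGR);crop(s,"t9.png",190,150,320,275,5)
E
```

```text
t 13.68 tcp [596.4 267.8 213.1] press 32.7 -45.3 rot [ 3.138 -0.015  0.795] F [ 1.4  3.8 -1.3] q [0.3  0.58 1.17 0.   1.38 1.08] w -0.1
theta [4.435] 4.435 lat 2.1
[-0.18,0.13,0.04,0.05,-0.21,0.42,1,-0.17,0.06,0,0,0,0.92,1,-0.17,0.05,0.01,0,0,0.92,1,-0.18,0.06,0,0,0,0.91,1,-0.17,0.05,0,0,0,0.92,1,-0.18,0.06,0.01,0,0,0.92,1,-0.17,0.06,0,0,0,0.92,1,-0.18,0.05,0.01,0,0,0.91,1]
```

View pics/s9.png

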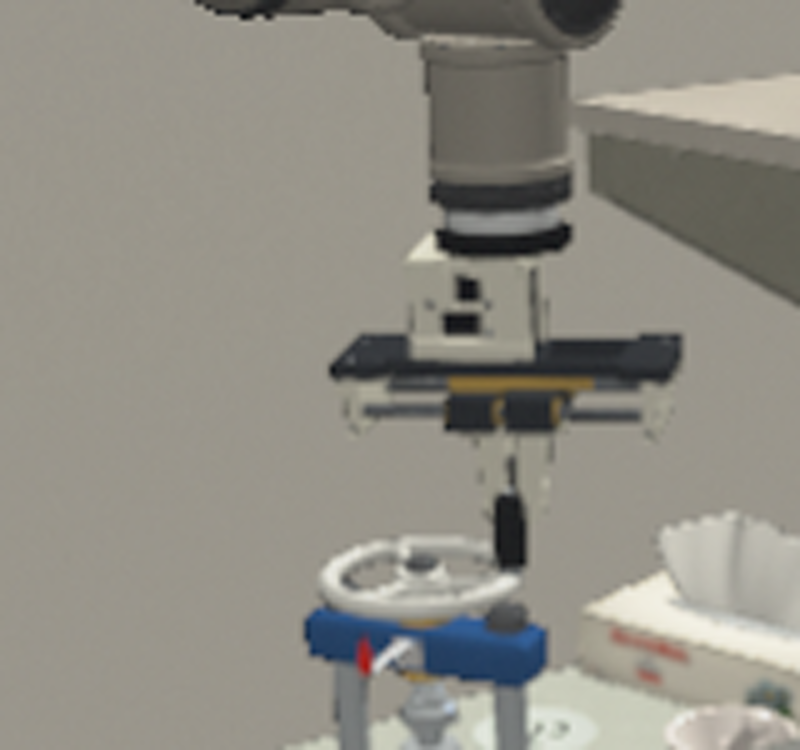

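Handle stands right-rear at (510,530), still centred on the finger face. On.

step_arm(moves=[-0.19,0.11,0.03,0.05,-0.21,0.5,1,-0.19,0.05,0,0,0,0.92,1,-0.19,0.05,0,0,0,0.92,1,-0.19,0.05,0,0,0,0.91,1,-0.19,0.05,0,0,0,0.92,1,-0.19,0.05,0,0,0,0.92,1,-0.19,0.05,0,0,0,0.92,1,-0.19,0.05,0,0,0,0.91,1])

```text
time: 14.45
tool_pos: [581.4, 246.6, 212.8]
tcp_rot: [3.141, -0.014, 0.336]
contact_force: [2.6, 2.5, -2.0]
grip_width: 0.5
```

```bash
python3 nx.py 4.9 0.062
```

```text
t 14.45 tcp [581.4 246.6 212.8] press 8.8 -55.5 rot [ 3.141 -0.014  0.336] F [ 2.6  2.5 -2. ] q [ 0.28  0.54  1.24 -0.    1.34  1.51] w 0.5
theta [4.9] 4.9 lat 1.7
[-0.17,0.12,0.05,0.01,-0.2,0.48,1,-0.17,0.05,0.01,0,0,0.89,1,-0.17,0.05,0,0,0,0.88,1,-0.17,0.06,0,0,0,0.89,1,-0.16,0.05,0.01,0,0,0.89,1,-0.17,0.05,0,0,0,0.89,1,-0.17,0.06,0.01,0,0,0.89,1,-0.17,0.05,0,0,0,0.88,1]
```

step_arm(moves=[-0.18,0.1,0.03,0.01,-0.2,0.5,1,-0.18,0.05,0,0,0,0.89,1,-0.18,0.05,0,0,0,0.88,1,-0.18,0.05,0,0,0,0.89,1,-0.18,0.05,0,0,0,0.89,1,-0.18,0.05,0,0,0,0.89,1,-0.18,0.05,0,0,0,0.89,1,-0.18,0.05,0,0,0,0.88,1])

```text
time: 15.12
tool_pos: [561.8, 233.9, 213.3]
tcp_rot: [-3.14, -0.02, -0.115]
contact_force: [2.7, 0.4, -1.8]
grip_width: 0.2
```

```bash
python3 nx.py 5.35 0.06
```

```text
t 15.12 tcp [561.8 233.9 213.3] press -14.6 -56.0 rot [-3.14  -0.02  -0.115] F [ 2.7  0.4 -1.8] q [ 0.27  0.5   1.32 -0.01  1.31  1.96] w 0.2
theta [5.301] 5.301 lat 0.8
[-0.16,0.03,0.1,-0.03,-0.29,-0.27,1,-0.17,0.05,0.01,0,0,0.86,1,-0.16,0.05,0,0,0,0.86,1,-0.16,0.06,0.01,0,0,0.86,1,-0.17,0.05,0,0,0,0.86,1,-0.16,0.05,0,0,0,0.86,1,-0.17,0.05,0.01,0,0,0.86,1,-0.16,0.05,0,0,0,0.86,1]
```

step_arm(moves=[-0.17,0.04,0.05,-0.03,-0.29,0,1,-0.18,0.05,0,0,0,0.6,1,-0.18,0.05,0,0,0,0.86,1,-0.18,0.05,0,0,0,0.86,1,-0.18,0.05,0,0,0,0.86,1,-0.18,0.05,0,0,0,0.86,1,-0.18,0.05,0,0,0,0.86,1,-0.18,0.05,0,0,0,0.86,1])

```text
time: 15.78
tool_pos: [538.2, 231.3, 213.1]
tcp_rot: [-3.141, -0.01, -0.493]
contact_force: [2.1, -0.4, -2.7]
grip_width: 0.6
```

```bash
python3 nx.py 5.8 0.05;python3 - <<'E'
from wheel import *
s=cv2.cvtColor(capture("scene"),cv2.COLOR_RGB2BGR);crop(s,"s10.png",200,60,360,210,5)
s=cv2.cvtColor(capture("top"),cv2.COLOR_RGB2BGR);crop(s,"t10.png",190,150,320,275,5)
S=cam("scene"); t=min(theta(),key=lambda a:abs(a-5.8))
for th in (t,2*np.pi): print([((proj(S,W(P,(-54*np.cos(th),54*np.sin(th),z-8*th/6.283)))-[200,60])*5+2).round() for z in (205,250)])
E
```

```text
t 15.78 tcp [538.2 231.3 213.1] press -36.0 -45.8 rot [-3.141 -0.01  -0.493] F [ 2.1 -0.4 -2.7] q [ 0.28  0.46  1.38 -0.01  1.3   2.34] w 0.6
theta [5.71] 5.71 lat -0.2
[-0.14,0,0.12,-0.01,-0.14,0.03,1,-0.13,0.04,0,0,0,0.72,1,-0.14,0.05,0.01,0,0,0.71,1,-0.14,0.04,0,0,0,0.72,1,-0.13,0.04,0,0,0,0.72,1,-0.14,0.05,0.01,0,0,0.71,1,-0.13,0.04,0,0,0,0.72,1,-0.14,0.05,0,0,0,0.71,1]
[array([431., 600.]), array([426., 523.])]
[array([378., 601.]), array([372., 523.])]
```

View pics/s10.png

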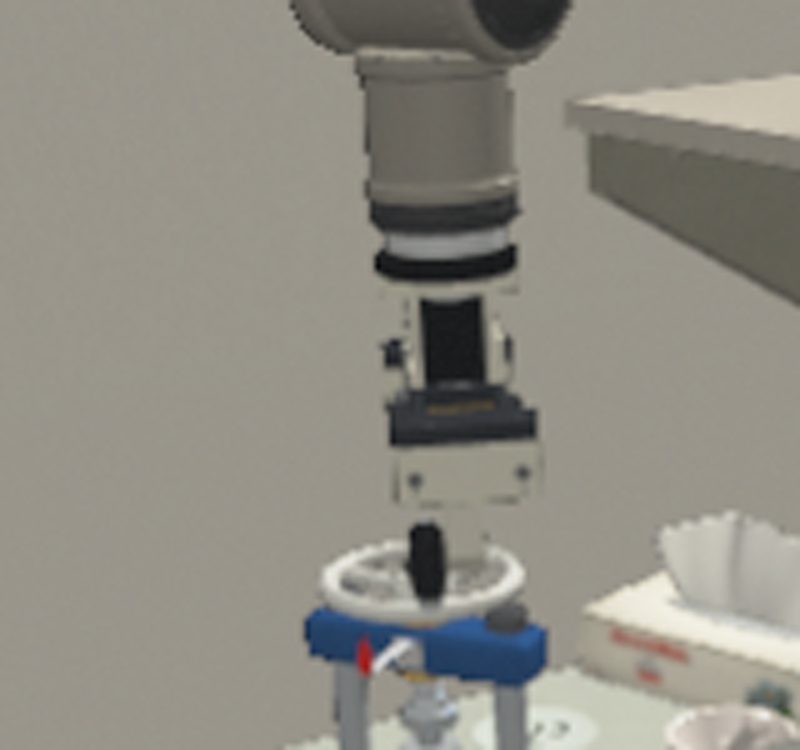

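step_arm(moves=[-0.14,0.02,0.06,-0.01,-0.14,0.2,1,-0.14,0.04,0,0,0,0.6,1,-0.14,0.05,0,0,0,0.71,1,-0.14,0.04,0,0,0,0.72,1,-0.14,0.04,0,0,0,0.72,1,-0.14,0.05,0,0,0,0.71,1,-0.14,0.04,0,0,0,0.72,1,-0.14,0.05,0,0,0,0.7,1])

```text
time: 16.55
tool_pos: [519.4, 236.3, 212.3]
tcp_rot: [3.14, -0.003, -0.833]
contact_force: [2.3, -1.4, -1.6]
grip_width: 0.3
```

```bash
python3 nx.py 6.05 0.03
```

```text
t 16.55 tcp [519.4 236.3 212.3] press -49.4 -31.8 rot [ 3.14e+00 -3.00e-03 -8.33e-01] F [ 2.3 -1.4 -1.6] q [ 0.29  0.44  1.42 -0.    1.29  2.7 ] w 0.3
theta [-0.243, 6.04] 6.04 lat -0.5
[-0.08,-0.05,0.1,0.03,-0.04,-0.4,1,-0.08,0.03,0,0,0,0.43,1,-0.08,0.03,0.01,0,0,0.43,1,-0.09,0.02,0,0,0,0.43,1,-0.08,0.03,0,0,0,0.43,1,-0.08,0,0,0,0,0.04,1,-0.08,0,0,0,0,0,1,-0.08,-0.01,0.01,0,0,0,1]
```

step_arm(moves=[-0.085,-0.02,0.04,0.03,0,0,1,-0.085,0.02,0,0,0,0.2,1,-0.085,0.02,0,0,0,0.3,1,-0.085,0.02,0,0,0,0.3,1,-0.085,0.02,0,0,0,0.2,1,-0.07,0,0,0,0,0,1])

```text
time: 17.05
tool_pos: [512.2, 241.7, 211.6]
tcp_rot: [3.139, -0.004, -0.9]
contact_force: [0.6, -4.2, 0.4]
grip_width: 0.4
```

```bash
python3 nx.py 6.2 0.02;python3 - <<'E'
from wheel import *
s=cv2.cvtColor(capture("scene"),cv2.COLOR_RGB2BGR);crop(s,"s11.png",240,140,320,210,10)
S=cam("scene"); t=min(theta(),key=lambda a:abs(a-6.2))
for th in (t,2*np.pi): print([((proj(S,W(P,(-54*np.cos(th),54*np.sin(th),z-8*th/6.283)))-[240,140])*10+4.5).round() for z in (205,250)])
E
```

```text
t 17.05 tcp [512.2 241.7 211.6] press -52.7 -23.4 rot [ 3.139 -0.004 -0.9  ] F [ 0.6 -4.2  0.4] q [ 0.31  0.43  1.43 -0.01  1.28  2.78] w 0.4
theta [-0.081, 6.202] 6.202 lat -1.1
[-0.05,-0.03,0.08,0.03,-0.06,0.41,1,-0.06,0,0,0,0,0,1,-0.05,-0.01,0,0,0,0,1,-0.06,0,0,0,0,0,1,-0.05,-0.01,0,0,0,0,1,-0.05,0,0,0,0,0,1,-0.06,-0.01,0,0,0,0,1,-0.05,-0.01,0.01,0,0,0,1]
[array([369., 403.]), array([358., 248.])]
[array([356., 402.]), array([345., 247.])]
```

View pics/s11.png

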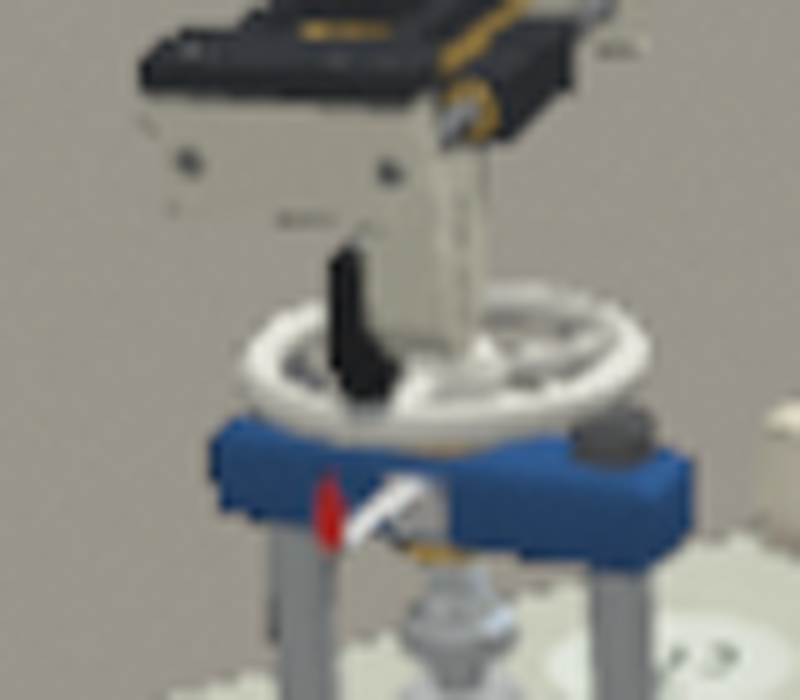

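step_arm(moves=[-0.07,0,0.02,0,0,0,1,-0.07,0,0,0,0,0,1,-0.06,0,0,0,0,0,1])

```text
time: 17.35
tool_pos: [509.1, 245.0, 211.4]
tcp_rot: [3.139, -0.004, -0.898]
contact_force: [0.5, -4.0, 0.6]
grip_width: 0.3
```

```bash
python3 nx.py 6.2 0.02
```

```text
t 17.35 tcp [509.1 245.  211.4] press -53.6 -18.9 rot [ 3.139 -0.004 -0.898] F [ 0.5 -4.   0.6] q [ 0.32  0.43  1.43 -0.01  1.28  2.79] w 0.3
theta [0.003, 6.286] 6.286 lat -1.9
[-0.05,-0.07,0.07,0.04,-0.06,0.44,1,-0.06,-0.01,0,0,0,0,1,-0.05,-0.01,0,0,0,0,1,-0.05,-0.01,0,0,0,0,1,-0.06,-0.01,0,0,0,0,1,-0.05,-0.01,0.01,0,0,0,1,-0.05,-0.01,0,0,0,0,1,-0.06,-0.01,0,0,0,0,1]
```

At the mark by contact geometry. Back straight off (+tool x), then look.

step_arm(moves=[0.3,0,0,0,0,0,1,0.6,0,0,0,0,0,1,0.8,0,0,0,0,0,1,0.8,0,-0.3,0,0,0,1,0.6,0,-0.8,0,0,0,1,0.5,0,-0.85,0,0,0,1,0.5,0,-0.85,0,0,0,1,0.5,0,-0.5,0,0,0,1])

```text
time: 18.02
tool_pos: [567.8, 171.0, 275.9]
tcp_rot: [3.134, 0.007, -0.892]
contact_force: [0.3, -0.2, 0.3]
grip_width: 0.3
```

Run:
```python
from wheel import *
stat()
s=cv2.cvtColor(capture("scene"),cv2.COLOR_RGB2BGR);crop(s,"s12.png",240,140,320,210,10)
s=cv2.cvtColor(capture("top"),cv2.COLOR_RGB2BGR);crop(s,"t12.png",190,150,320,275,5)
```

```text
t 18.02 tcp [567.8 171.  275.9] press -42.4 -112.7 rot [ 3.134  0.007 -0.892] F [ 0.3 -0.2  0.3] q [0.16 0.45 1.23 0.   1.48 2.63] w 0.3
```

View pics/s12.png

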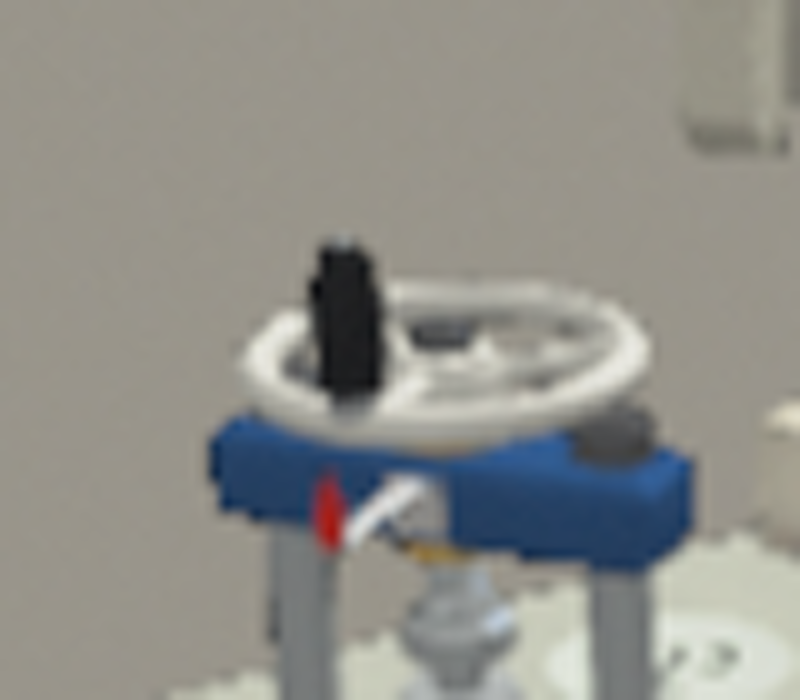

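View pics/t12.png

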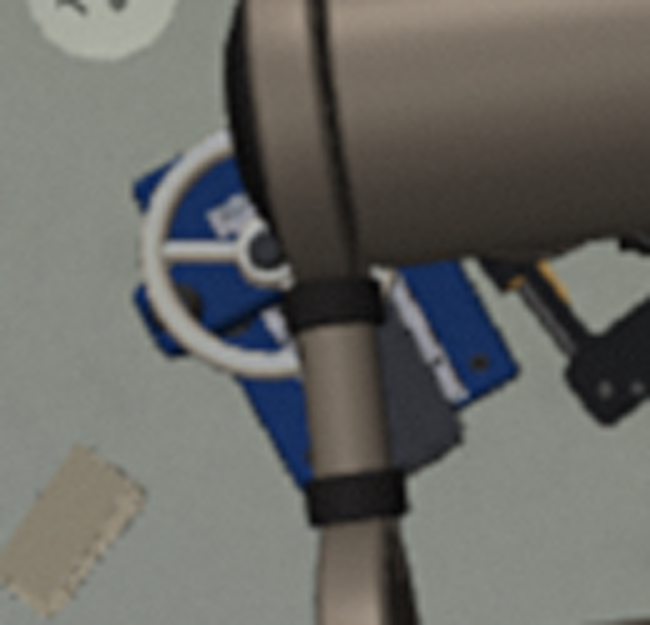

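Run:
```python
from wheel import *
rows(np.array([480,40,330.]),-0.892,step=19)
```

```text
[0.26,0.86,-0.3,0.09,0.07,-0.03,1,0.26,0.86,-0.31,0,0,0,1,0.26,0.86,-0.31,0,0,0,1,0.26,0.86,-0.31,0,0,0,1,0.26,0.86,-0.31,0,0,0,1,0.26,0.86,-0.31,0,0,0,1,0.26,0.86,-0.31,0,0,0,1,0.27,0.86,-0.31,0,0,0,1]
end [487.8  51.5 325.3] left 14.7
```

step_arm(moves=[0.26,0.86,-0.3,0.09,0.07,-0.03,1,0.26,0.86,-0.31,0,0,0,1,0.26,0.86,-0.31,0,0,0,1,0.26,0.86,-0.31,0,0,0,1,0.26,0.86,-0.31,0,0,0,1,0.26,0.86,-0.31,0,0,0,1,0.2,0.5,-0.2,0,0,0,1,0,0,0,0,0,0,1])

```text
time: 18.78
tool_pos: [496.9, 70.6, 309.4]
tcp_rot: [3.134, 0.013, -0.889]
contact_force: [0.1, 0.3, 0.5]
grip_width: 0.6
```

Run:
```python
from wheel import *
from fit import ct,T
stat()
t=cv2.cvtColor(capture("top"),cv2.COLOR_RGB2BGR);crop(t,"t13.png",190,150,320,275,5); cv2.imwrite("pics/t13f.png",t)
s=cv2.cvtColor(capture("scene"),cv2.COLOR_RGB2BGR);crop(s,"s13.png",240,150,340,260,5)
```

```text
t 18.78 tcp [496.9  70.6 309.4] press -155.5 -161.0 rot [ 3.134  0.013 -0.889] F [0.1 0.3 0.5] q [-0.01  0.25  1.42  0.01  1.48  2.44] w 0.6
```

View pics/t13.png

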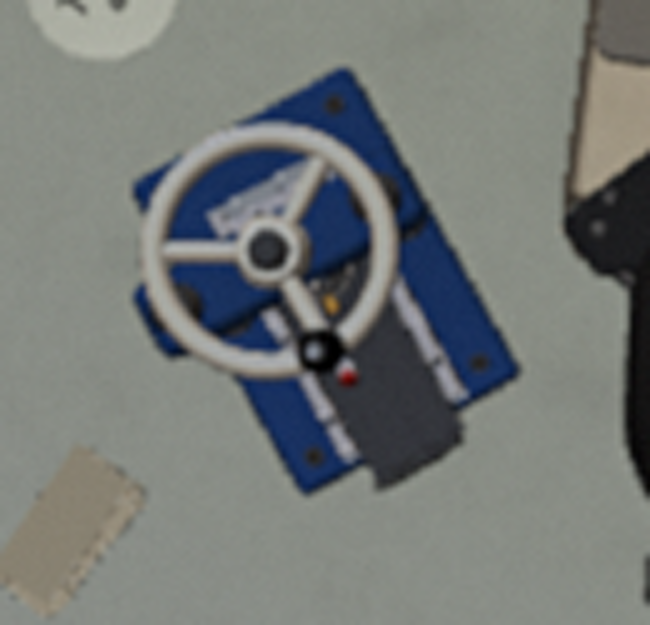

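View pics/s13.png

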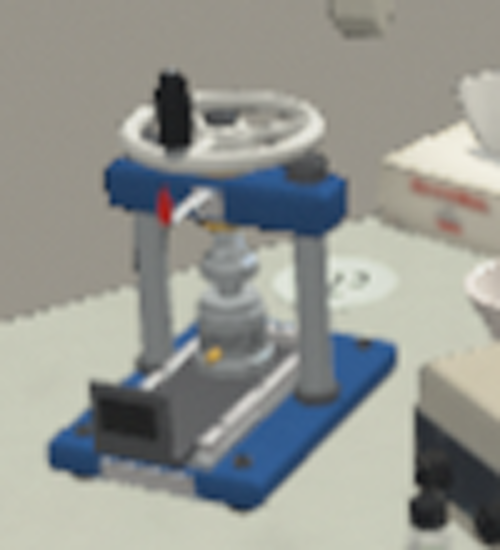

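View pics/t13f.png

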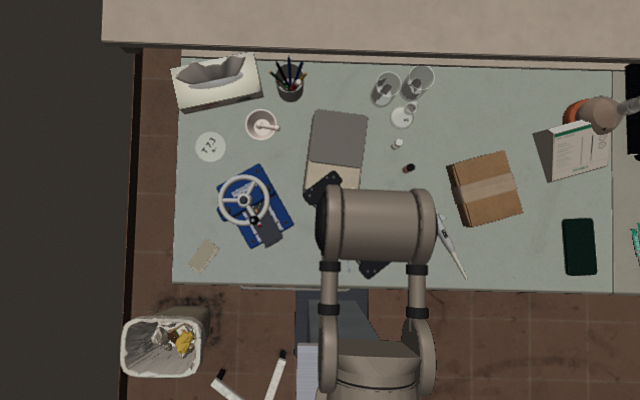

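```bash
python3 -c "
from plant import *
o=get_obs();print(abs(o['dq']).max(),o['contact_force']);print(close_job())"
```

```text
0.017202670928767892 [-0.03596476  0.55132758 -0.23327492]
the job is handed in; nothing more can be done
None
```

I pushed the die home by its lip, then pushed the hand wheel by its handle clockwise through one full turn. I handed the job in at about 19 s of the 67 s allowed; it reports no verdict.

**Die:** The push force rose from about 2 N to about 11 N. The fingertips stopped where they should with the lip at -126 mm. The later top view put the lip at about -122.5 mm, some 3.5 mm off. I put this down to reading error in the picture and did not resolve it. The scene picture shows the die in line with the ram.

**Wheel:** I pushed with closed fingers only, and the force stayed around 3 to 5 N at every reading. The contact position gave 6.29 rad at the end. In the last top view the handle angle is within about 0.02 rad of where it started, over the red pointer. The ram is down on the die.

**Hand and other things:** The hand ended about 200 mm clear, with force readings near zero. I never steered near the bystander items. The slips and the two vials still in view looked unmoved. The arm hid the other two vials, the marker, the tape roll and the spatula in the last top view, so I could not check those.

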